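# Weigh a wood offcut on the bench balance

### The job

Weigh the thin square pine offcut on the bench balance: release the balance's transport lock by sliding its black grip all the way across to the other end stop, lift the loose dust lid off the clear draft ring by its knob and set it aside flat on the bench, knob up, then lower the offcut gently on to the middle of the weighing pan so that it lies flat. The pan must not be loaded while the lock is still on. Do not drop or tip the lid, do not drop the offcut or press hard on the pan, and leave the other things on the bench where they are.

Things in the scene. Friction and masses are not known exactly. Their poses are not given: they have to be found in the camera images.
- balance: White bench balance, fixed, 280 (its x) x 200 (its y) mm, origin under its centre on the bench; +x to its back, the sloping display faces -x, +y is the left seen from the display side. Deck 58 mm above the bench. On it the clear draft ring, axis at x = +60 mm, y = 0, outer diameter 150, wall 4, rim 113 mm above the bench, pan inside. The lock track runs along y at x = -55 mm on the deck.
- lock_grip (a point): Middle of the transport lock's black grip on the deck between display and ring: a fin 22 mm (balance x) by 11 mm (balance y, the way it slides), foot 63, this point 72, top 80 mm above the bench. Moves with the grip. 40 mm from its centre line to the ring; deck free on both sides but for 6 mm high end stops at y = +-32 mm of the balance.
- transport_lock (a joint): Travel of the transport lock along the balance's +y, in m: 0 = locked end stop (right, seen from the display), 0.035 = released end stop (left). Starts at or near 0, has about 1.5 N of friction and stays where it is left. While locked, its steel blade lies under the pan and stops it from sinking.
- pan: Round steel weighing pan inside the draft ring, diameter 116 mm, 4 mm thick, origin at the centre of its underside; sprung, sinks up to 5 mm under load (bottoms at about 2 N).
- pan_top (a point): Centre of the pan's upper face, 72 mm above the bench when unloaded, 41 mm below the rim of the draft ring (inner diameter 142 mm). z up.
- dust_lid: Loose round lid on the draft ring, 0.16 kg: a plate of diameter 158 mm, 4 mm thick, over a locating spigot of diameter 134 mm, 8 mm deep, that drops into the ring; origin at the centre of the spigot's underside (105 mm above the bench when on the ring, 0 when it stands on the bench), z up through the knob. Overall height 40 mm.
- lid_knob (a point): Centre of the lid's round black knob: diameter 22 mm, from 18 to 40 mm above the lid's origin (the point at 29 mm; the plate's top at 12 mm).
- square_offcut: The thin square pine offcut to be weighed, 45 x 45 x 18 mm (z up), origin at the centre of its underside, about 0.05 kg.
- long_offcut: Another pine offcut, 30 x 62 x 30 mm, origin at the centre of its underside; leave it alone.
- stout_offcut: Another pine offcut, 38 x 50 x 28 mm, origin at the centre of its underside; leave it alone.
- sanding_block: Brown cork sanding block, 56 x 97 x 28 mm, lying loose on the bench, origin at the centre of its underside; leave it alone.
- turned_stamp: Turned wooden hand stamp, diameter 34 mm, 75 mm high, standing loose behind the balance, origin at the centre of its underside; leave it alone.
There are look-alikes about, which are no part of the job. There is more than one size of the square_offcut; the job needs the smaller.

How it is judged:
By the outcome, as a careful person would: the job done as asked, in the order asked, and still so for the second after the job is handed in, with the robot touching nothing.
It also fails if it takes over 72 s, if anything falls off the work surface, if the arm or the gripper's body presses on something with over 40 N, if the wrist force passes 120 N, or if a joint passes its speed limit or range.

### The arm

A 6-joint arm with a two-finger parallel gripper is mounted at the origin on a cart in front of the work surface, level with it; the furniture and walls round the work are solid. World frame = base frame: x ahead of the robot, y to its left, z up, the work surface at z = 0. Lengths are in mm, angles in rad, forces in N, time in s.
With the tool pointing down it reaches from about 300 to 1000 mm from the base axis. Payload 5.1 kg.
Tool frame: the origin (TCP) lies at the very end of the fingers, on their centre line; the grasp point (between the pads) lies ctrl.grip_depth behind it (ctrl.grip_depth is the distance from the TCP to the grasp point, in mm); z points along the fingers, x is the direction in which the jaws open and shut, and the axes are right-handed (so a half turn about z gives the same grasp; the last joint's range is limited). The gripper opens to 95 mm and grips with 3 to 60 N. Pads are 20 mm wide; open, the fingers measure 119 mm over their backs; the gripper's body (75 mm by 180 mm) begins 59 mm behind the grasp point.
Start: joints at [-1.39, 0.124, 1.65, -0, 1.367, -0.083], TCP at [169.456, -627.51, 214.656] pointing down, gripper open.
Joint ranges: [-2.61, 2.61], [-1.02, 2.33], [0.03, 2.71], [-1.35, 4.49], [0.32, 2.68], [-2.91, 2.91]. Speed limits (rad/s): [2.57, 2.57, 3.14, 3.14, 3.14, 3.14].

### API

Orientations are given as [roll, pitch, yaw] about the fixed x, y, z axes, in that order (R = Rz(yaw) Ry(pitch) Rx(roll)).
In Python, from bench import ctrl gives the robot as it stands. The module is installed in compiled form; this text tells all that it offers.
- The arm moves only by the tool send_rows, never from a script. Its argument "plan" is a list of rows, each an object of numbers: "dx", "dy", "dz": the shift along the world's x, y, z in cm; "wx", "wy", "wz": the turn, a rotation vector about the world's x, y, z in rad; "grip": the finger opening in cm, from 0 to 9.51. In form: [{"dx": .., "dy": .., "dz": .., "wx": .., "wy": .., "wz": .., "grip": ..}, ...]. A call has 1 to 12 rows; each row shifts and turns the commanded pose from where the row before left it; what a row does not reach is not made up. A row lasts 1/8 s, in which the tool goes at most 62.5 mm and 10.7 degrees, less where a joint would pass 70% of its speed; a pose out of reach is approached as far as the arm can. A call is refused whole if a number of a shift passes 6.25 or a number of a turn 0.188, either way. A call with a gripper value outside its range is refused whole. The fingers move at their own pace and stop on an object; the grip force is fixed at half the most. Time passes only in rows, so rows that do not move let the fingers close. It gives the time, the measured TCP pose, the force and the opening at its end, in the units of the state.
- ctrl.get_obs(): the state, without advancing time (a new reading comes with each control period).
- ctrl.camera(name): name is "scene" or "top" or "wrist"; returns a dict with "color" (420x560x3 uint8, red, green, blue), "z_map" (420x560 float32, mm along the optical axis (not along the pixel's ray), 0 where there is no reading), "fx", "fy", "cx", "cy" (pixels), "dist" ([k1, k2, p1, p2, k3] as OpenCV has them; the pictures are not rectified), "R" (3x3) and "t" (3): a world point X has camera coordinates R X + t; the wrist camera has in their place "tool_from_camera" (4x4, takes a point from camera to tool coordinates, whose origin is the TCP and whose axes are the tool frame's). Camera axes: x right, y down, z forward; pixel columns grow to the right and rows downward; lengths in mm; the calibration is good to about 2 mm. A picture is of the moment at which its call begins: read the wrist's pose just before it.
- ctrl.finish_job(): hands the job in, once; it reports no verdict.
Trained networks look in the newest picture that a camera, given by its name, has taken for a name from the list of things; names that differ only in an ending like _2 or _b are one class to them, and where a whole thing is asked for, a point or a joint stands for the part that bears it (a point fixed in the world has none). Each returns a list of dicts, best first, with "conf" (0 to 1); they miss things now and then, are a little off and sometimes report something else, mostly with a low value. They report only what shows in the picture. A call takes as long as a camera call. They do not tell look-alikes from the thing itself.
- ctrl.recognise(camera, thing): "position" ([x, y, z] in mm, in world coordinates, good to about 4 mm: the middle of the surface that is visible of it).
- ctrl.spot_point(camera, thing): "position" ([x, y, z] in mm, in world coordinates, good to about 4 mm: a listed point, or the origin of a listed thing).
The state is a dict: "t": time; "q": joint angles; "joint_vel": joint speeds; "joint_efforts": joint torques, N m; "ee_pos": TCP position; "orientation": TCP orientation; "contact_force": force on the tool from outside, world axes, zero at the start; "moment": the same for the moment, N m; "width": finger opening in mm.
Only numpy, scipy, OpenCV 4.12 (cv2) and the standard library are available. Lean on these libraries where they do the work, as an engineer would, in place of code of your own. Each camera call takes 0.05 s, during which the arm holds its last target. There are 200 camera calls.

## Working session

There is one attempt and no reset: what is moved stays moved. The work goes in short steps, Python scripts to look and compute and a tool call to move; the robot and the scene stay as the last step left them, time stands still between calls to the robot, and variables do not carry over. Pictures are saved under pics/ and viewed, about 8 in all and at most 12, crops included, and the job is handed in when it is done.

Besides the shell and the picture viewer there is one more tool, called after "Call:" by a JSON object that holds its "op" and its "data", one argument or row to a line. send_rows: Moves the arm, as the interface text tells. Its arguments: {"type":"object","properties":{"plan":{"type":"array"}},"required":["plan"]}

```bash
mkdir -p pics; cat > h.py <<'E'
import numpy as np, cv2
from bench import ctrl
from scipy.spatial.transform import Rotation as Ro
def snap(n,f=None):
    o=ctrl.get_obs(); c=ctrl.camera(n)
    if n=="wrist":
        T=np.eye(4); T[:3,:3]=Ro.from_euler('xyz',o['orientation']).as_matrix(); T[:3,3]=o['ee_pos']
        M=np.linalg.inv(T@np.array(c['tool_from_camera'])); c['R']=M[:3,:3]; c['t']=M[:3,3]
    if f: cv2.imwrite('pics/'+f,c['color'][:,:,::-1])
    return c
def K(c): return np.array([[c['fx'],0,c['cx']],[0,c['fy'],c['cy']],[0,0,1.]])
def cloud(c):
    h,w=c['z_map'].shape; u,v=np.meshgrid(np.arange(w),np.arange(h))
    p=cv2.undistortPoints(np.stack([u,v],-1).reshape(-1,1,2).astype(np.float64),K(c),np.array(c['dist'],float)).reshape(h,w,2)
    z=c['z_map'][...,None]; P=np.concatenate([p*z,z],-1)
    W=(P-np.array(c['t']).ravel())@np.array(c['R']); W[c['z_map']<=0]=np.nan
    return W
def proj(c,X):
    return cv2.projectPoints(np.array(X,float).reshape(-1,1,3),cv2.Rodrigues(np.array(c['R']))[0],np.array(c['t'],float),K(c),np.array(c['dist'],float))[0].reshape(-1,2)
E
python3 - <<'E'
from h import *
print(ctrl.get_obs(), ctrl.grip_depth)
for n in("top","scene"):
    c=snap(n,n+"1.png"); np.save(n+'1.npy',cloud(c))
    for t in("balance","lock_grip","lid_knob","dust_lid","square_offcut","long_offcut","stout_offcut","sanding_block","turned_stamp","pan_top"):
        for r in ctrl.spot_point(n,t)[:4]: print(n,t,np.round(r['position']),round(r['conf'],2),proj(c,r['position']).round()[0])
a=cv2.imread('pics/top1.png')
E
```

```text
{'t': 0.0, 'q': array([-1.38961457e+00,  1.24530654e-01,  1.65164574e+00,  1.22026975e-05,
        1.36749623e+00, -8.25992076e-02]), 'joint_vel': array([ 0.00017867,  0.00120399, -0.00216012, -0.00032951, -0.00086261,
        0.00132765]), 'joint_efforts': array([ 1.39673912e-04, -4.17611432e+01, -3.59931707e+01,  7.73666147e-02,
        4.93767927e-02, -1.83401062e-04]), 'ee_pos': array([ 169.33781024, -626.90038034,  213.38721995]), 'orientation': array([-3.14140914e+00,  2.07188973e-03, -1.30701765e+00]), 'contact_force': array([ 0.64028691, -1.30187841,  0.00528364]), 'moment': array([ 0.0289396 , -0.02504325,  0.00902711]), 'width': 95.10465745098237} 18.8
top balance [514.  51.   0.] 0.67 [282. 230.]
top lock_grip [459.  55.  72.] 0.65 [281. 248.]
top lid_knob [572.  36. 133.] 0.82 [288. 209.]
top dust_lid [569.  38. 106.] 0.64 [287. 211.]
top dust_lid [ 499. -359.    4.] 0.19 [412. 235.]
top square_offcut [ 481. -157.    1.] 0.95 [349. 241.]
top square_offcut [ 429. -257.   -1.] 0.67 [380. 257.]
top long_offcut [ 501. -359.    2.] 0.67 [412. 234.]
top stout_offcut [ 573. -244.    1.] 0.66 [376. 211.]
top sanding_block [544. 485.   7.] 0.95 [144. 221.]
top turned_stamp [733. 192.   0.] 0.62 [237. 161.]
top turned_stamp [ 502. -358.    1.] 0.22 [412. 234.]
scene balance [513.  52.  -1.] 0.57 [303. 239.]
scene lock_grip [453.  58.  77.] 0.67 [319. 228.]
scene lid_knob [571.  41. 133.] 0.81 [289. 196.]
scene dust_lid [571.  43. 104.] 0.82 [289. 204.]
scene square_offcut [ 423. -257.    1.] 0.64 [375. 199.]
scene square_offcut [ 490. -155.   -2.] 0.63 [343. 208.]
scene long_offcut [ 497. -357.   -2.] 0.74 [368. 180.]
scene stout_offcut [ 574. -246.   -0.] 0.53 [335. 187.]
scene sanding_block [548. 489.   2.] 0.63 [190. 332.]
scene turned_stamp [734. 191.  -0.] 0.7 [219. 236.]
```

View pics/top1.png

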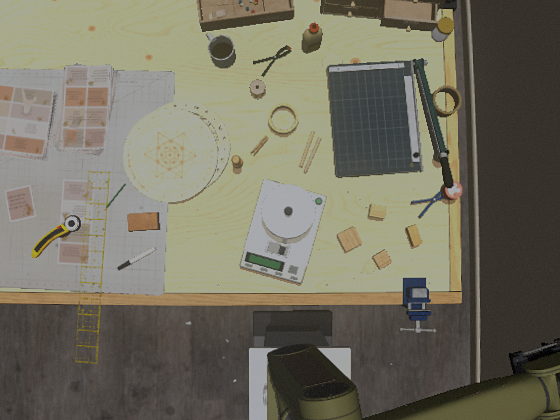

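View pics/scene1.png

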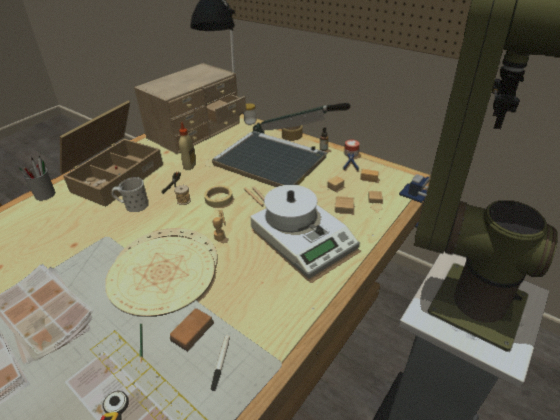

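Four offcuts show in the top view, at (349,239), (381,259), (376,211) and (414,236). The squarish pair is (349,239), which is bigger, and (381,259), so the candidate is (381,259). I'll check it from close by on the way to the balance.

Call:
{"op": "send_rows", "data": {
  "plan": [
    {"dx": 2.0, "dy": 4.0, "dz": 2.0, "wz": -0.05},
    {"dx": 2.0, "dy": 4.0, "dz": 2.0, "wz": -0.05},
    {"dx": 2.0, "dy": 4.0, "dz": 2.0, "wz": -0.05},
    {"dx": 2.0, "dy": 4.0, "dz": 2.0, "wz": -0.05},
    {"dx": 2.5, "dy": 4.0, "dz": 2.0, "wz": -0.05},
    {"dx": 2.5, "dy": 4.0, "dz": 2.0, "wz": -0.05},
    {"dx": 2.5, "dy": 4.0, "dz": 1.0, "wz": -0.05},
    {"dx": 2.5, "dy": 4.0, "dz": 1.0, "wz": -0.05},
    {"dx": 2.5, "dy": 4.0, "wz": -0.05},
    {"dx": 2.5, "dy": 3.0, "wz": -0.05},
    {"dx": 2.0},
    {}
  ]
}}

```text
$.plan[0]: bad value
```

```bash
python3 - <<'E'
from h import *
c=snap("wrist","w1.png"); np.save('w1.npy',cloud(c)); print(np.round(c['tool_from_camera'],2))
for r in ctrl.spot_point("wrist","square_offcut")[:4]: print(np.round(r['position']),round(r['conf'],2),proj(c,r['position']).round()[0])
W=cloud(c); m=((W[...,2]>9)&(W[...,2]<45)).astype(np.uint8)
n,l,s,ce=cv2.connectedComponentsWithStats(m)
for i in range(1,n):
    if s[i,4]<150: continue
    P=W[l==i]; zt=np.nanpercentile(P[:,2],80); P=P[P[:,2]>zt-5]
    print(ce[i].round(),'ztop',zt.round(1),cv2.minAreaRect(P[:,:2].astype(np.float32)),s[i,4])
E
```

```text
[[ 1.0000e+00  0.0000e+00  0.0000e+00 -6.0000e-02]
 [-0.0000e+00  9.7000e-01  2.6000e-01 -7.3190e+01]
 [-0.0000e+00 -2.6000e-01  9.7000e-01 -1.7162e+02]
 [ 0.0000e+00  0.0000e+00  0.0000e+00  1.0000e+00]]
[93. 25.] ztop 33.4 ((287.14447021484375, -364.00140380859375), (63.822723388671875, 58.87868118286133), 5.289580821990967) 2093
[505. 126.] ztop 38.1 ((300.2362060546875, -859.6554565429688), (304.6111145019531, 4.584786415100098), 0.014083758927881718) 5289
[36. 91.] ztop 36.2 ((209.52989196777344, -330.6240539550781), (6.001464366912842, 28.526159286499023), 2.503765106201172) 150
```

View pics/w1.png

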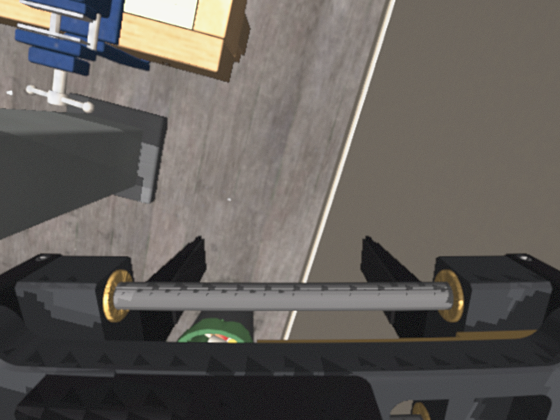

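The picture was taken before any move, because the call was refused. It shows only floor, the vise and the bench edge. I'll resend with every field filled in.

Call:
{"op": "send_rows", "data": {
  "plan": [
    {"dx": 2, "dy": 4, "dz": 2, "wx": 0, "wy": 0, "wz": -0.05, "grip": 5},
    {"dx": 2, "dy": 4, "dz": 2, "wx": 0, "wy": 0, "wz": -0.05, "grip": 5},
    {"dx": 2, "dy": 4, "dz": 2, "wx": 0, "wy": 0, "wz": -0.05, "grip": 5},
    {"dx": 2, "dy": 4, "dz": 2, "wx": 0, "wy": 0, "wz": -0.05, "grip": 5},
    {"dx": 2, "dy": 4, "dz": 2, "wx": 0, "wy": 0, "wz": -0.05, "grip": 5},
    {"dx": 2, "dy": 4, "dz": 2, "wx": 0, "wy": 0, "wz": -0.05, "grip": 5},
    {"dx": 2, "dy": 4, "dz": 1, "wx": 0, "wy": 0, "wz": -0.05, "grip": 5},
    {"dx": 2, "dy": 4, "dz": 1, "wx": 0, "wy": 0, "wz": -0.05, "grip": 5},
    {"dx": 2, "dy": 4, "dz": 0, "wx": 0, "wy": 0, "wz": -0.05, "grip": 5},
    {"dx": 2, "dy": 3, "dz": 0, "wx": 0, "wy": 0, "wz": -0.05, "grip": 5},
    {"dx": 0, "dy": 0, "dz": 0, "wx": 0, "wy": 0, "wz": 0, "grip": 5}
  ]
}}

```text
t: 2.58
ee_pos: [370.2, -236.0, 355.0]
orientation: [-3.141, -0.0, -1.803]
contact_force: [-0.3, -0.9, 0.3]
width: 50.0
```

```bash
cat > off.py <<'E'
from h import *
import sys
c=snap("wrist",sys.argv[1]); W=cloud(c); np.save('w.npy',W)
for r in ctrl.spot_point("wrist","square_offcut")[:4]: print(np.round(r['position']),round(r['conf'],2),proj(c,r['position']).round()[0])
m=((W[...,2]>9)&(W[...,2]<45)).astype(np.uint8)
n,l,s,ce=cv2.connectedComponentsWithStats(m)
for i in range(1,n):
    if s[i,4]<150: continue
    P=W[l==i]; zt=np.nanpercentile(P[:,2],80); P=P[P[:,2]>zt-4]
    print(ce[i].round(),'ztop',zt.round(1),cv2.minAreaRect(P[:,:2].astype(np.float32)),s[i,4])
E
python3 off.py w2.png
```

```text
[ 492. -157.    6.] 0.87 [219. 112.]
[ 425. -258.   -1.] 0.62 [288. 137.]
[333.   4.] ztop 19.5 ((605.826904296875, -371.39324951171875), (8.847646713256836, 37.56962966918945), 9.057494163513184) 150
[353.  19.] ztop 20.2 ((578.3035278320312, -396.4673767089844), (8.303318977355957, 58.23651885986328), 49.046382904052734) 222
[257.  43.] ztop 30.4 ((574.26806640625, -243.07080078125), (51.01683807373047, 38.846290588378906), 78.85017395019531) 1014
[126. 164.] ztop 40.7 ((457.44415283203125, 5.4509124755859375), (160.21273803710938, 326.91107177734375), 36.40439224243164) 2686
[340.  76.] ztop 32.3 ((499.0847473144531, -358.0506896972656), (62.316864013671875, 31.01585578918457), 17.72924041748047) 958
[217. 113.] ztop 26.3 ((489.6539611816406, -155.5850830078125), (60.088279724121094, 60.2937126159668), 27.010616302490234) 1512
[288. 137.] ztop 20.4 ((425.73687744140625, -257.25439453125), (44.820247650146484, 45.20787048339844), 30.37469482421875) 743
[353. 172.] ztop 15.4 ((325.4700927734375, -359.2155456542969), (75.10966491699219, 85.38011932373047), 89.71834564208984) 1114
[238. 331.] ztop 14.0 ((86.05787658691406, -74.21791076660156), (67.02484893798828, 39.49936294555664), 77.83137512207031) 487
```

View pics/w2.png

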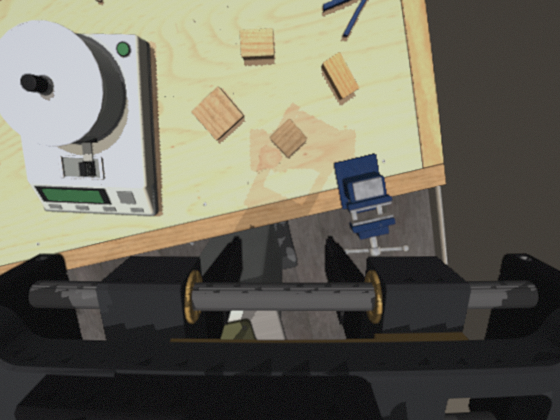

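The crop confirms it. The piece at (288,137) measures 45x45 and about 18 thick. Its look-alike at (217,113) measures 60x60x25. Next is a close look at the lock.

Call:
{"op": "send_rows", "data": {
  "plan": [
    {"dx": 0.5, "dy": 4, "dz": -1, "wx": 0, "wy": 0, "wz": 0, "grip": 4.5},
    {"dx": 0.5, "dy": 4, "dz": -1, "wx": 0, "wy": 0, "wz": 0, "grip": 4.5},
    {"dx": 0.5, "dy": 4, "dz": -1, "wx": 0, "wy": 0, "wz": 0, "grip": 4.5},
    {"dx": 0.5, "dy": 4, "dz": -1, "wx": 0, "wy": 0, "wz": 0, "grip": 4.5},
    {"dx": 0.5, "dy": 4, "dz": -1, "wx": 0, "wy": 0, "wz": 0, "grip": 4.5},
    {"dx": 0.5, "dy": 4, "dz": -2, "wx": 0, "wy": 0, "wz": 0, "grip": 4.5},
    {"dx": 0, "dy": 4, "dz": -2, "wx": 0, "wy": 0, "wz": 0, "grip": 4.5},
    {"dx": 0, "dy": 1, "dz": -1, "wx": 0, "wy": 0, "wz": 0, "grip": 4.5},
    {"dx": 0, "dy": 0, "dz": 0, "wx": 0, "wy": 0, "wz": 0, "grip": 4.5},
    {"dx": 0, "dy": 0, "dz": 0, "wx": 0, "wy": 0, "wz": 0, "grip": 4.5}
  ]
}}

```text
t: 3.92
ee_pos: [400.0, 51.2, 255.5]
orientation: [-3.14, -0.0, -1.809]
contact_force: [-0.0, 1.0, 0.8]
width: 45.0
```

```bash
python3 - <<'E'
from h import *
c=snap("wrist","w3.png"); W=cloud(c); np.save('w3.npy',W)
for t in("lock_grip","lid_knob","balance"):
    for r in ctrl.spot_point("wrist",t)[:2]: print(t,np.round(r['position'],1),round(r['conf'],2),proj(c,r['position']).round()[0])
Z=W[...,2]
# knob top
k=(Z>138)&(Z<152); print('knob',np.nanmean(W[k],0),cv2.minAreaRect(W[k][:,:2].astype(np.float32)))
# lid plate
k=(Z>112)&(Z<124); print('lid',cv2.minEnclosingCircle(W[k][:,:2].astype(np.float32)),np.nanmedian(Z[k]))
g=(Z>73)&(Z<90)&(np.hypot(W[...,0]-456,W[...,1]-52)<40)
print('grip',g.sum(),np.nanmean(W[g],0),cv2.minAreaRect(W[g][:,:2].astype(np.float32)))
E
```

```text
lock_grip [456.5  55.9  70.7] 0.71 [268. 146.]
lid_knob [573.8  34.2 135.3] 0.9 [255.  11.]
lid_knob [ 427.5 -259.7    0.5] 0.72 [497. 111.]
balance [516.4  59.1   2.9] 0.6 [257. 100.]
knob [569.16231525  37.47089777 145.94023911] ((569.7828979492188, 37.577911376953125), (21.10778045654297, 19.789064407348633), 70.23643493652344)
lid ((570.6658325195312, 37.26415252685547), 79.1441879272461) 118.61870216387103
grip 210 [456.2223927   54.89735572  81.02177818] ((456.3225402832031, 55.00558090209961), (11.477787017822266, 21.097558975219727), 75.8785629272461)
```

View pics/w3.png

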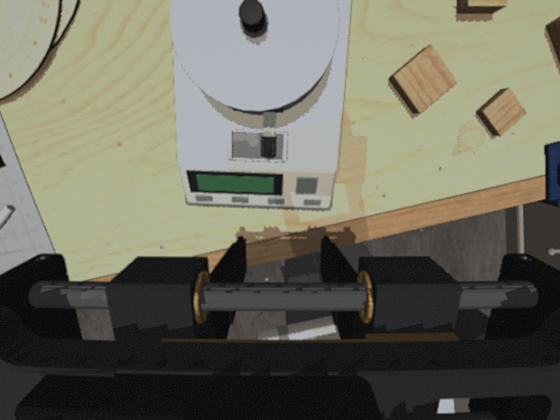

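The grip sits at (268,146), toward the right end of its track, and the released end is to the left. I'll go down over it.

Call:
{"op": "send_rows", "data": {
  "plan": [
    {"dx": 2.8, "dy": 0.2, "dz": -2, "wx": 0, "wy": 0, "wz": -0.008, "grip": 4.5},
    {"dx": 2.8, "dy": 0.2, "dz": -3, "wx": 0, "wy": 0, "wz": 0, "grip": 4.5},
    {"dx": 0, "dy": 0, "dz": -4, "wx": 0, "wy": 0, "wz": 0, "grip": 4.5},
    {"dx": 0, "dy": 0, "dz": -4, "wx": 0, "wy": 0, "wz": 0, "grip": 4},
    {"dx": 0, "dy": 0, "dz": -3, "wx": 0, "wy": 0, "wz": 0, "grip": 4},
    {"dx": 0, "dy": 0, "dz": -1.6, "wx": 0, "wy": 0, "wz": 0, "grip": 4},
    {"dx": 0, "dy": 0, "dz": -1, "wx": 0, "wy": 0, "wz": 0, "grip": 4},
    {"dx": 0, "dy": 0, "dz": 0, "wx": 0, "wy": 0, "wz": 0, "grip": 4}
  ]
}}

```text
t: 5.12
ee_pos: [455.7, 56.4, 68.9]
orientation: [-3.142, 0.0, -1.815]
contact_force: [-0.1, -0.7, -0.4]
width: 40.2
```

Call:
{"op": "send_rows", "data": {
  "plan": [
    {"dx": 0, "dy": 0, "dz": 0, "wx": 0, "wy": 0, "wz": 0, "grip": 2},
    {"dx": 0, "dy": 0, "dz": 0, "wx": 0, "wy": 0, "wz": 0, "grip": 1},
    {"dx": 0, "dy": 0, "dz": 0, "wx": 0, "wy": 0, "wz": 0, "grip": 0.8},
    {"dx": 0, "dy": 0, "dz": 0, "wx": 0, "wy": 0, "wz": 0, "grip": 0.8}
  ]
}}

```text
t: 5.62
ee_pos: [455.8, 56.4, 69.2]
orientation: [-3.141, -0.0, -1.816]
contact_force: [-0.6, -0.5, 2.0]
width: 10.8
```

Call:
{"op": "send_rows", "data": {
  "plan": [
    {"dx": 0.15, "dy": 0.6, "dz": 0, "wx": 0, "wy": 0, "wz": 0, "grip": 0.8},
    {"dx": 0.15, "dy": 0.6, "dz": 0, "wx": 0, "wy": 0, "wz": 0, "grip": 0.8},
    {"dx": 0.15, "dy": 0.6, "dz": 0, "wx": 0, "wy": 0, "wz": 0, "grip": 0.8},
    {"dx": 0.12, "dy": 0.5, "dz": 0, "wx": 0, "wy": 0, "wz": 0, "grip": 0.8},
    {"dx": 0, "dy": 0, "dz": 0, "wx": 0, "wy": 0, "wz": 0, "grip": 0.8}
  ]
}}

```text
t: 6.25
ee_pos: [462.5, 80.3, 69.1]
orientation: [-3.139, 0.002, -1.815]
contact_force: [5.8, -0.4, 0.2]
width: 11.0
```

Call:
{"op": "send_rows", "data": {
  "plan": [
    {"dx": 0.1, "dy": 0.4, "dz": 0, "wx": 0, "wy": 0, "wz": 0, "grip": 0.8},
    {"dx": 0.05, "dy": 0.2, "dz": 0, "wx": 0, "wy": 0, "wz": 0, "grip": 0.8},
    {"dx": 0, "dy": 0, "dz": 0, "wx": 0, "wy": 0, "wz": 0, "grip": 0.8}
  ]
}}

```text
t: 6.62
ee_pos: [463.9, 85.4, 69.1]
orientation: [-3.138, -0.0, -1.815]
contact_force: [6.7, -3.7, 1.0]
width: 10.7
```

Call:
{"op": "send_rows", "data": {
  "plan": [
    {"dx": 0.05, "dy": 0.2, "dz": 0, "wx": 0, "wy": 0, "wz": 0, "grip": 0.8},
    {"dx": 0.05, "dy": 0.2, "dz": 0, "wx": 0, "wy": 0, "wz": 0, "grip": 0.8},
    {"dx": 0, "dy": 0, "dz": 0, "wx": 0, "wy": 0, "wz": 0, "grip": 0.8}
  ]
}}

```text
t: 7.0
ee_pos: [464.0, 85.6, 69.1]
orientation: [-3.139, -0.009, -1.813]
contact_force: [0.7, -18.2, 5.4]
width: 11.3
```

The grip reached the end stop: 18 N of resistance and no further motion. I'll ease off, release it and rise, then choose a free spot for the lid.

Call:
{"op": "send_rows", "data": {
  "plan": [
    {"dx": -0.05, "dy": -0.25, "dz": 0, "wx": 0, "wy": 0, "wz": 0, "grip": 0.8},
    {"dx": 0, "dy": 0, "dz": 0, "wx": 0, "wy": 0, "wz": 0, "grip": 1.6},
    {"dx": 0, "dy": 0, "dz": 0, "wx": 0, "wy": 0, "wz": 0, "grip": 2.4},
    {"dx": 0, "dy": 0, "dz": 3, "wx": 0, "wy": 0, "wz": 0, "grip": 3},
    {"dx": 0, "dy": 0, "dz": 5, "wx": 0, "wy": 0, "wz": 0, "grip": 4},
    {"dx": 0, "dy": -2, "dz": 5, "wx": 0, "wy": 0, "wz": 0, "grip": 4.5},
    {"dx": 0, "dy": -2, "dz": 5, "wx": 0, "wy": 0, "wz": 0, "grip": 4.5},
    {"dx": 2, "dy": 0, "dz": 0, "wx": 0, "wy": 0, "wz": 0, "grip": 4.5},
    {"dx": 0, "dy": 0, "dz": 0, "wx": 0, "wy": 0, "wz": 0, "grip": 4.5}
  ]
}}

```text
t: 8.12
ee_pos: [483.1, 47.4, 248.5]
orientation: [3.14, 0.0, -1.815]
contact_force: [0.2, -0.1, 0.2]
width: 45.4
```

```bash
python3 - <<'E'
from h import *
print(ctrl.get_obs()['ee_pos'])
c=snap("wrist","w4.png"); W=cloud(c)
for t in("lock_grip","lid_knob"):
    for r in ctrl.spot_point("wrist",t)[:2]: print(t,np.round(r['position'],1),round(r['conf'],2),proj(c,r['position']).round()[0])
Z=W[...,2]
k=(Z>138)&(Z<152); print('knob',k.sum(),np.nanmean(W[k],0),cv2.minAreaRect(W[k][:,:2].astype(np.float32)))
k=(Z>113)&(Z<123)&(np.hypot(W[...,0]-570,W[...,1]-37)<90); print('lid',cv2.minEnclosingCircle(W[k][:,:2].astype(np.float32)),np.nanmedian(Z[k]))
g=(Z>74)&(Z<90)&(np.hypot(W[...,0]-463,W[...,1]-83)<40)
print('grip',g.sum(),cv2.minAreaRect(W[g][:,:2].astype(np.float32)))
T=np.load('top1.npy')
for x in range(360,560,20):
    print(x,[(y,round(float(np.nanmax(np.where(np.hypot(T[...,0]-x,T[...,1]-y)<88,T[...,2],-99))),0)) for y in range(240,380,20)])
E
```

```text
[483.14585827  47.35982948 248.45405875]
lock_grip [468.7  90.4  74.3] 0.77 [251. 213.]
lid_knob [576.   33.7 135.3] 0.61 [273. 105.]
knob 507 [570.72388855  36.97944063 146.36750666] ((570.8154907226562, 37.19438171386719), (20.951627731323242, 21.024168014526367), 76.23173522949219)
lid ((570.8763427734375, 37.4122428894043), 79.08342742919922) 118.58260062076408
grip 185 ((464.6968994140625, 84.09980773925781), (10.933297157287598, 20.976530075073242), 76.24342346191406)
360 [(240, 43.0), (260, 14.0), (280, 14.0), (300, 14.0), (320, 14.0), (340, 14.0), (360, 13.0)]
380 [(240, 50.0), (260, 36.0), (280, 14.0), (300, 14.0), (320, 13.0), (340, 13.0), (360, 13.0)]
400 [(240, 57.0), (260, 43.0), (280, 12.0), (300, 12.0), (320, 12.0), (340, 13.0), (360, 13.0)]
420 [(240, 60.0), (260, 47.0), (280, 12.0), (300, 12.0), (320, 10.0), (340, 12.0), (360, 13.0)]
440 [(240, 68.0), (260, 47.0), (280, 13.0), (300, 13.0), (320, 10.0), (340, 12.0), (360, 13.0)]
460 [(240, 68.0), (260, 34.0), (280, 13.0), (300, 13.0), (320, 13.0), (340, 12.0), (360, 14.0)]
480 [(240, 68.0), (260, 13.0), (280, 13.0), (300, 13.0), (320, 13.0), (340, 12.0), (360, 26.0)]
500 [(240, 65.0), (260, 13.0), (280, 13.0), (300, 13.0), (320, 13.0), (340, 13.0), (360, 42.0)]
520 [(240, 62.0), (260, 13.0), (280, 13.0), (300, 13.0), (320, 13.0), (340, 13.0), (360, 42.0)]
540 [(240, 13.0), (260, 13.0), (280, 13.0), (300, 13.0), (320, 19.0), (340, 22.0), (360, 42.0)]
```

View pics/w4.png

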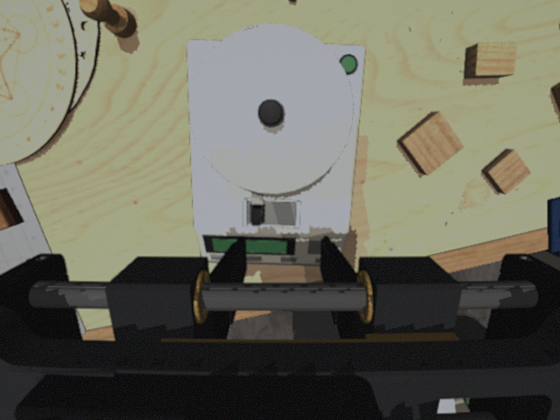

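The grip is now at the left end of its track (257,213), 30 mm from where it started. The knob is at (271,112), which is world (571,37). The bench around (460,290) is free for the lid. Now I'll grasp the knob.

Call:
{"op": "send_rows", "data": {
  "plan": [
    {"dx": 4.4, "dy": -0.5, "dz": 0, "wx": 0, "wy": 0, "wz": 0, "grip": 4.5},
    {"dx": 4.4, "dy": -0.5, "dz": -1, "wx": 0, "wy": 0, "wz": 0, "grip": 4.5},
    {"dx": 0, "dy": 0, "dz": -4, "wx": 0, "wy": 0, "wz": 0, "grip": 4.5},
    {"dx": 0, "dy": 0, "dz": -4, "wx": 0, "wy": 0, "wz": 0, "grip": 4.5},
    {"dx": 0, "dy": 0, "dz": -2.5, "wx": 0, "wy": 0, "wz": 0, "grip": 4.5},
    {"dx": 0, "dy": 0, "dz": -1.2, "wx": 0, "wy": 0, "wz": 0, "grip": 4.5},
    {"dx": 0, "dy": 0, "dz": 0, "wx": 0, "wy": 0, "wz": 0, "grip": 4},
    {"dx": 0, "dy": 0, "dz": 0, "wx": 0, "wy": 0, "wz": 0, "grip": 3},
    {"dx": 0, "dy": 0, "dz": 0, "wx": 0, "wy": 0, "wz": 0, "grip": 2},
    {"dx": 0, "dy": 0, "dz": 0, "wx": 0, "wy": 0, "wz": 0, "grip": 1.8},
    {"dx": 0, "dy": 0, "dz": 0, "wx": 0, "wy": 0, "wz": 0, "grip": 1.8}
  ]
}}

```text
t: 9.65
ee_pos: [572.0, 37.0, 123.0]
orientation: [-3.14, 0.001, -1.815]
contact_force: [0.1, 0.4, 4.9]
width: 21.6
```

Call:
{"op": "send_rows", "data": {
  "plan": [
    {"dx": 0, "dy": 0, "dz": 0.3, "wx": 0, "wy": 0, "wz": 0, "grip": 1.6},
    {"dx": 0, "dy": 0, "dz": 0.7, "wx": 0, "wy": 0, "wz": 0, "grip": 1.6},
    {"dx": 0, "dy": 0, "dz": 1.5, "wx": 0, "wy": 0, "wz": 0, "grip": 1.6},
    {"dx": 0, "dy": 0, "dz": 2.5, "wx": 0, "wy": 0, "wz": 0, "grip": 1.6},
    {"dx": 0, "dy": 0, "dz": 2, "wx": 0, "wy": 0, "wz": 0, "grip": 1.6},
    {"dx": 0, "dy": 0, "dz": 0, "wx": 0, "wy": 0, "wz": 0, "grip": 1.6}
  ]
}}

```text
t: 10.4
ee_pos: [572.7, 36.9, 194.6]
orientation: [-3.137, 0.001, -1.815]
contact_force: [0.2, -0.0, -1.8]
width: 21.2
```

The lid is held: the force reads -1.8 N, close to its weight. I'll carry it to the free spot.

Call:
{"op": "send_rows", "data": {
  "plan": [
    {"dx": -0.5, "dy": 1, "dz": 0, "wx": 0, "wy": 0, "wz": 0, "grip": 1.6},
    {"dx": -1, "dy": 2, "dz": 0, "wx": 0, "wy": 0, "wz": 0, "grip": 1.6},
    {"dx": -1.3, "dy": 3, "dz": 0, "wx": 0, "wy": 0, "wz": 0, "grip": 1.6},
    {"dx": -1.3, "dy": 3, "dz": 0, "wx": 0, "wy": 0, "wz": 0, "grip": 1.6},
    {"dx": -1.3, "dy": 3, "dz": 0, "wx": 0, "wy": 0, "wz": 0, "grip": 1.6},
    {"dx": -1.3, "dy": 3, "dz": 0, "wx": 0, "wy": 0, "wz": 0, "grip": 1.6},
    {"dx": -1.3, "dy": 3, "dz": 0, "wx": 0, "wy": 0, "wz": 0, "grip": 1.6},
    {"dx": -1.3, "dy": 3, "dz": -1, "wx": 0, "wy": 0, "wz": 0, "grip": 1.6},
    {"dx": -1, "dy": 2.3, "dz": -2, "wx": 0, "wy": 0, "wz": 0, "grip": 1.6},
    {"dx": -0.7, "dy": 1.5, "dz": -2.5, "wx": 0, "wy": 0, "wz": 0, "grip": 1.6},
    {"dx": -0.3, "dy": 0.5, "dz": -2.5, "wx": 0, "wy": 0, "wz": 0, "grip": 1.6},
    {"dx": 0, "dy": 0, "dz": -2, "wx": 0, "wy": 0, "wz": 0, "grip": 1.6}
  ]
}}

```text
t: 11.9
ee_pos: [456.0, 290.7, 89.6]
orientation: [3.14, -0.001, -1.813]
contact_force: [-0.0, 0.4, -2.1]
width: 21.3
```

Call:
{"op": "send_rows", "data": {
  "plan": [
    {"dx": 0, "dy": 0, "dz": -2.5, "wx": 0, "wy": 0, "wz": 0, "grip": 1.6},
    {"dx": 0, "dy": 0, "dz": -2.2, "wx": 0, "wy": 0, "wz": 0, "grip": 1.6},
    {"dx": 0, "dy": 0, "dz": -1, "wx": 0, "wy": 0, "wz": 0, "grip": 1.6},
    {"dx": 0, "dy": 0, "dz": -0.5, "wx": 0, "wy": 0, "wz": 0, "grip": 1.6},
    {"dx": 0, "dy": 0, "dz": -0.4, "wx": 0, "wy": 0, "wz": 0, "grip": 1.6},
    {"dx": 0, "dy": 0, "dz": 0, "wx": 0, "wy": 0, "wz": 0, "grip": 1.6},
    {"dx": 0, "dy": 0, "dz": 0, "wx": 0, "wy": 0, "wz": 0, "grip": 1.6}
  ]
}}

```text
t: 12.78
ee_pos: [458.6, 290.2, 26.3]
orientation: [-3.141, 0.001, -1.815]
contact_force: [-0.1, -0.8, -1.7]
width: 21.7
```

Call:
{"op": "send_rows", "data": {
  "plan": [
    {"dx": 0, "dy": 0, "dz": -0.3, "wx": 0, "wy": 0, "wz": 0, "grip": 1.6},
    {"dx": 0, "dy": 0, "dz": -0.2, "wx": 0, "wy": 0, "wz": 0, "grip": 1.6},
    {"dx": 0, "dy": 0, "dz": -0.1, "wx": 0, "wy": 0, "wz": 0, "grip": 1.6},
    {"dx": 0, "dy": 0, "dz": 0, "wx": 0, "wy": 0, "wz": 0, "grip": 1.6}
  ]
}}

```text
t: 13.28
ee_pos: [458.0, 289.9, 19.5]
orientation: [3.141, -0.0, -1.815]
contact_force: [0.4, -0.3, -0.8]
width: 21.3
```

Call:
{"op": "send_rows", "data": {
  "plan": [
    {"dx": 0, "dy": 0, "dz": -0.1, "wx": 0, "wy": 0, "wz": 0, "grip": 1.6},
    {"dx": 0, "dy": 0, "dz": 0, "wx": 0, "wy": 0, "wz": 0, "grip": 1.6}
  ]
}}

```text
t: 13.52
ee_pos: [458.1, 290.0, 18.6]
orientation: [3.142, -0.0, -1.815]
contact_force: [-0.5, -0.3, -0.6]
width: 21.3
```

Call:
{"op": "send_rows", "data": {
  "plan": [
    {"dx": 0, "dy": 0, "dz": -0.1, "wx": 0, "wy": 0, "wz": 0, "grip": 1.6},
    {"dx": 0, "dy": 0, "dz": -0.05, "wx": 0, "wy": 0, "wz": 0, "grip": 1.6},
    {"dx": 0, "dy": 0, "dz": 0, "wx": 0, "wy": 0, "wz": 0, "grip": 1.6}
  ]
}}

```text
t: 13.9
ee_pos: [458.3, 290.0, 18.1]
orientation: [3.141, -0.0, -1.815]
contact_force: [-3.4, -0.8, 5.4]
width: 21.4
```

The lid has touched the bench (5 N upward). I'll release it, rise, and travel to the offcut.

Call:
{"op": "send_rows", "data": {
  "plan": [
    {"dx": 0, "dy": 0, "dz": 0.05, "wx": 0, "wy": 0, "wz": 0, "grip": 2.4},
    {"dx": 0, "dy": 0, "dz": 0.05, "wx": 0, "wy": 0, "wz": 0, "grip": 3},
    {"dx": 0, "dy": 0, "dz": 0, "wx": 0, "wy": 0, "wz": 0, "grip": 4},
    {"dx": 0, "dy": 0, "dz": 0, "wx": 0, "wy": 0, "wz": 0, "grip": 4.5},
    {"dx": 0, "dy": 0, "dz": 2, "wx": 0, "wy": 0, "wz": 0, "grip": 4.5},
    {"dx": 0, "dy": 0, "dz": 4, "wx": 0, "wy": 0, "wz": 0, "grip": 4.5},
    {"dx": 0, "dy": 0, "dz": 5, "wx": 0, "wy": 0, "wz": 0, "grip": 6.5},
    {"dx": 0, "dy": 0, "dz": 5, "wx": 0, "wy": 0, "wz": 0, "grip": 6.5},
    {"dx": 0, "dy": -3, "dz": 4, "wx": 0, "wy": 0, "wz": 0, "grip": 6.5},
    {"dx": 0, "dy": -5, "dz": 3, "wx": 0, "wy": 0, "wz": 0.1, "grip": 6.5},
    {"dx": 0, "dy": -5, "dz": 0, "wx": 0, "wy": 0, "wz": 0.1, "grip": 6.5},
    {"dx": -0.5, "dy": -5, "dz": 0, "wx": 0, "wy": 0, "wz": 0.1, "grip": 6.5}
  ]
}}

```text
t: 15.4
ee_pos: [453.3, 108.6, 248.9]
orientation: [-3.14, -0.0, -1.511]
contact_force: [0.8, -0.1, 0.1]
width: 65.1
```

Call:
{"op": "send_rows", "data": {
  "plan": [
    {"dx": -0.5, "dy": -5, "dz": 0, "wx": 0, "wy": 0, "wz": 0.1, "grip": 6.5},
    {"dx": -0.5, "dy": -5, "dz": 0, "wx": 0, "wy": 0, "wz": 0.1, "grip": 6.5},
    {"dx": -0.5, "dy": -5, "dz": 0, "wx": 0, "wy": 0, "wz": 0.1, "grip": 6.5},
    {"dx": -0.5, "dy": -5, "dz": 0, "wx": 0, "wy": 0, "wz": 0.1, "grip": 6.5},
    {"dx": -0.5, "dy": -5, "dz": 0, "wx": 0, "wy": 0, "wz": 0.075, "grip": 6.5},
    {"dx": -0.5, "dy": -5, "dz": 0, "wx": 0, "wy": 0, "wz": 0, "grip": 6.5},
    {"dx": -0.5, "dy": -4, "dz": -1, "wx": 0, "wy": 0, "wz": 0, "grip": 6.5},
    {"dx": -0.5, "dy": -2, "dz": -2, "wx": 0, "wy": 0, "wz": 0, "grip": 6.5},
    {"dx": 0, "dy": 0, "dz": 0, "wx": 0, "wy": 0, "wz": 0, "grip": 6.5},
    {"dx": 0, "dy": 0, "dz": 0, "wx": 0, "wy": 0, "wz": 0, "grip": 6.5}
  ]
}}

```text
t: 16.65
ee_pos: [413.4, -249.6, 218.6]
orientation: [-3.141, -0.0, -1.04]
contact_force: [0.4, -0.8, 0.0]
width: 65.0
```

```bash
python3 off.py w5.png; python3 - <<'E'
from h import *
o=ctrl.get_obs(); print(o['ee_pos'],o['orientation'],o['width'])
c=snap("top","top2.png"); W=cloud(c); Z=W[...,2]; r=np.hypot(W[...,0]-459,W[...,1]-290)
k=(r<75)&(Z<25)&(Z>3)&(r>20); A=np.c_[W[k][:,:2]-[459,290],np.ones(k.sum())]; print('lid plane',np.linalg.lstsq(A,Z[k],rcond=None)[0])
for t in("dust_lid","pan_top","lock_grip"): print(t,[(np.round(q['position']),q['conf']) for q in ctrl.spot_point("top",t)[:2]])
a=cv2.imread('pics/top2.png')[150:300,150:430]; cv2.imwrite('pics/top2c.png',cv2.resize(a,None,fx=2.8,fy=2.8))
E
```

```text
[ 492. -157.    4.] 0.87 [250.  94.]
[ 424. -261.    2.] 0.56 [294. 184.]
[96. 74.] ztop 40.6 ((430.627197265625, -5.270378112792969), (100.22259521484375, 219.6512451171875), 39.49713134765625) 3919
[500.  14.] ztop 32.2 ((702.8341674804688, -358.082763671875), (38.04487228393555, 86.56271362304688), 33.479393005371094) 2195
[350.  66.] ztop 30.2 ((574.3197021484375, -243.28355407714844), (50.19364547729492, 37.82936096191406), 79.2098159790039) 1770
[246.  92.] ztop 26.1 ((489.7269592285156, -155.21127319335938), (60.21308135986328, 60.6979866027832), 26.946208953857422) 2917
[496. 123.] ztop 31.3 ((632.4930419921875, -464.23931884765625), (58.2623176574707, 30.478355407714844), 27.856367111206055) 2351
[394. 174.] ztop 32.1 ((499.3293762207031, -357.70574951171875), (62.56111145019531, 30.535097122192383), 19.43642807006836) 1539
[294. 184.] ztop 20.1 ((425.8661193847656, -257.6400451660156), (44.28518295288086, 44.39887237548828), 30.45479393005371) 1251
[316. 266.] ztop 21.6 ((335.7747802734375, -346.33856201171875), (22.454315185546875, 53.06031799316406), 31.225954055786133) 1171
[ 413.82004297 -249.44047666  219.21389222] [-3.14073050e+00 -1.45775961e-03 -1.03872821e+00] 65.33239886437708
lid plane [-4.48039662e-03 -1.11729465e-03  1.15319610e+01]
dust_lid [(array([455., 288.,   2.]), 0.85)]
pan_top [(array([572.,  34.,  75.]), 0.8), (array([734., 193.,  -0.]), 0.45)]
lock_grip [(array([465.,  86.,  70.]), 0.48)]
```

View pics/top2c.png

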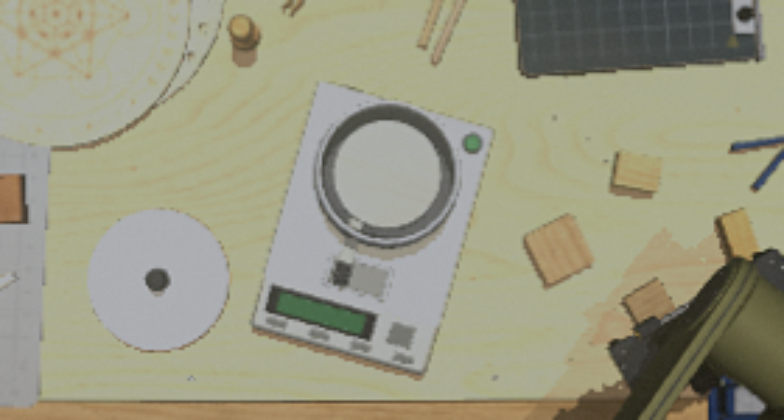

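The lid lies flat, knob up, at crop (158,280). The grip is at the left end (340,270) and the pan is open (388,175). I'll go down on the offcut.

Call:
{"op": "send_rows", "data": {
  "plan": [
    {"dx": 1.2, "dy": -0.8, "dz": -4, "wx": 0, "wy": 0, "wz": 0.01, "grip": 6.5},
    {"dx": 0, "dy": 0, "dz": -5, "wx": 0, "wy": 0, "wz": 0, "grip": 6.5},
    {"dx": 0, "dy": 0, "dz": -5, "wx": 0, "wy": 0, "wz": 0, "grip": 6.5},
    {"dx": 0, "dy": 0, "dz": -4, "wx": 0, "wy": 0, "wz": 0, "grip": 6.5},
    {"dx": 0, "dy": 0, "dz": -2, "wx": 0, "wy": 0, "wz": 0, "grip": 6.5},
    {"dx": 0, "dy": 0, "dz": -1, "wx": 0, "wy": 0, "wz": 0, "grip": 6.5},
    {"dx": 0, "dy": 0, "dz": -0.4, "wx": 0, "wy": 0, "wz": 0, "grip": 6.5},
    {"dx": 0, "dy": 0, "dz": 0, "wx": 0, "wy": 0, "wz": 0, "grip": 6.5}
  ]
}}

```text
t: 17.95
ee_pos: [425.8, -258.4, 5.0]
orientation: [-3.141, -0.001, -1.03]
contact_force: [-0.3, -0.4, 0.8]
width: 64.9
```

Call:
{"op": "send_rows", "data": {
  "plan": [
    {"dx": 0, "dy": 0, "dz": 0, "wx": 0, "wy": 0, "wz": 0, "grip": 5.5},
    {"dx": 0, "dy": 0, "dz": 0, "wx": 0, "wy": 0, "wz": 0, "grip": 4.7},
    {"dx": 0, "dy": 0, "dz": 0, "wx": 0, "wy": 0, "wz": 0, "grip": 4.2},
    {"dx": 0, "dy": 0, "dz": 0, "wx": 0, "wy": 0, "wz": 0, "grip": 4.2}
  ]
}}

```text
t: 18.45
ee_pos: [425.4, -258.3, 4.7]
orientation: [-3.141, -0.001, -1.03]
contact_force: [-0.0, -1.3, 2.2]
width: 44.5
```

Call:
{"op": "send_rows", "data": {
  "plan": [
    {"dx": 0, "dy": 0, "dz": 1, "wx": 0, "wy": 0, "wz": 0, "grip": 4.2},
    {"dx": 0, "dy": 0, "dz": 3, "wx": 0, "wy": 0, "wz": 0, "grip": 4.2},
    {"dx": 0, "dy": 0, "dz": 5, "wx": 0, "wy": 0, "wz": 0, "grip": 4.2},
    {"dx": 0, "dy": 0, "dz": 5, "wx": 0, "wy": 0, "wz": 0, "grip": 4.2},
    {"dx": 1, "dy": 2, "dz": 3, "wx": 0, "wy": 0, "wz": 0, "grip": 4.2},
    {"dx": 2, "dy": 4, "dz": 0, "wx": 0, "wy": 0, "wz": 0, "grip": 4.2},
    {"dx": 2, "dy": 4, "dz": 0, "wx": 0, "wy": 0, "wz": 0, "grip": 4.2},
    {"dx": 2, "dy": 4, "dz": 0, "wx": 0, "wy": 0, "wz": 0, "grip": 4.2},
    {"dx": 2, "dy": 4, "dz": 0, "wx": 0, "wy": 0, "wz": 0, "grip": 4.2},
    {"dx": 2, "dy": 4, "dz": 0, "wx": 0, "wy": 0, "wz": 0, "grip": 4.2},
    {"dx": 2, "dy": 4, "dz": 0, "wx": 0, "wy": 0, "wz": 0, "grip": 4.2},
    {"dx": 1, "dy": 2.5, "dz": 0, "wx": 0, "wy": 0, "wz": 0, "grip": 4.2}
  ]
}}

```text
t: 19.95
ee_pos: [565.6, 28.9, 174.4]
orientation: [-3.141, 0.0, -1.028]
contact_force: [0.0, -0.1, -1.3]
width: 44.8
```

Call:
{"op": "send_rows", "data": {
  "plan": [
    {"dx": 0.6, "dy": 1, "dz": 0, "wx": 0, "wy": 0, "wz": 0, "grip": 4.2},
    {"dx": 0, "dy": 0, "dz": 0, "wx": 0, "wy": 0, "wz": 0, "grip": 4.2},
    {"dx": 0, "dy": 0, "dz": 0, "wx": 0, "wy": 0, "wz": 0, "grip": 4.2}
  ]
}}

```text
t: 20.32
ee_pos: [570.8, 36.1, 174.1]
orientation: [3.141, -0.0, -1.031]
contact_force: [0.6, -0.0, -0.5]
width: 44.7
```

```bash
python3 - <<'E'
from h import *
o=ctrl.get_obs(); print(o['ee_pos'],o['width'],o['contact_force'])
c=snap("wrist","w6.png")
a=cv2.imread('pics/w6.png')
b=snap("scene","s2.png"); s=cv2.resize(cv2.imread('pics/s2.png')[100:270,200:390],None,fx=2.1,fy=2.1)
cv2.imwrite('pics/m6.png',np.hstack([cv2.resize(a,(400,357)),s[:357]]))
E
```

```text
[570.83328552  36.11216202 174.12100072] 44.69868504261413 [ 0.58713462 -0.02548122 -0.48887337]
```

View pics/m6.png

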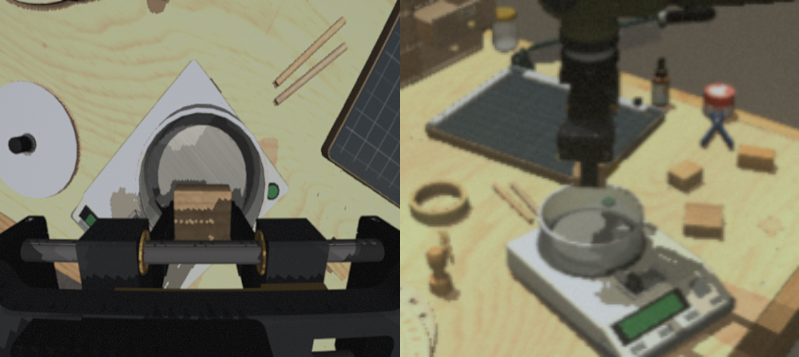

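The offcut is held level over the ring (wrist view, (202,210)). I'll lower it.

Call:
{"op": "send_rows", "data": {
  "plan": [
    {"dx": 0, "dy": 0.1, "dz": -2, "wx": 0, "wy": 0, "wz": 0, "grip": 4.2},
    {"dx": 0, "dy": 0, "dz": -3, "wx": 0, "wy": 0, "wz": 0, "grip": 4.2},
    {"dx": 0, "dy": 0, "dz": -2, "wx": 0, "wy": 0, "wz": 0, "grip": 4.2},
    {"dx": 0, "dy": 0, "dz": -1.2, "wx": 0, "wy": 0, "wz": 0, "grip": 4.2},
    {"dx": 0, "dy": 0, "dz": -0.7, "wx": 0, "wy": 0, "wz": 0, "grip": 4.2},
    {"dx": 0, "dy": 0, "dz": -0.4, "wx": 0, "wy": 0, "wz": 0, "grip": 4.2},
    {"dx": 0, "dy": 0, "dz": 0, "wx": 0, "wy": 0, "wz": 0, "grip": 4.2},
    {"dx": 0, "dy": 0, "dz": 0, "wx": 0, "wy": 0, "wz": 0, "grip": 4.2}
  ]
}}

```text
t: 21.42
ee_pos: [571.7, 38.0, 81.9]
orientation: [-3.14, -0.001, -1.03]
contact_force: [-0.2, -0.7, -0.6]
width: 44.6
```

Call:
{"op": "send_rows", "data": {
  "plan": [
    {"dx": 0, "dy": 0, "dz": -0.2, "wx": 0, "wy": 0, "wz": 0, "grip": 4.2},
    {"dx": 0, "dy": 0, "dz": -0.1, "wx": 0, "wy": 0, "wz": 0, "grip": 4.2},
    {"dx": 0, "dy": 0, "dz": 0, "wx": 0, "wy": 0, "wz": 0, "grip": 4.2}
  ]
}}

```text
t: 21.8
ee_pos: [571.1, 38.0, 78.1]
orientation: [3.141, 0.0, -1.03]
contact_force: [-0.1, -0.6, -0.2]
width: 45.1
```

Call:
{"op": "send_rows", "data": {
  "plan": [
    {"dx": 0, "dy": 0, "dz": -0.1, "wx": 0, "wy": 0, "wz": 0, "grip": 4.2},
    {"dx": 0, "dy": 0, "dz": -0.1, "wx": 0, "wy": 0, "wz": 0, "grip": 4.2},
    {"dx": 0, "dy": 0, "dz": -0.05, "wx": 0, "wy": 0, "wz": 0, "grip": 4.2},
    {"dx": 0, "dy": 0, "dz": 0, "wx": 0, "wy": 0, "wz": 0, "grip": 4.2},
    {"dx": 0, "dy": 0, "dz": 0, "wx": 0, "wy": 0, "wz": 0, "grip": 4.2}
  ]
}}

```text
t: 22.42
ee_pos: [571.2, 38.0, 75.7]
orientation: [-3.142, -0.0, -1.03]
contact_force: [0.6, 0.2, -0.4]
width: 44.5
```

Call:
{"op": "send_rows", "data": {
  "plan": [
    {"dx": 0, "dy": 0, "dz": -0.05, "wx": 0, "wy": 0, "wz": 0, "grip": 4.2},
    {"dx": 0, "dy": 0, "dz": 0, "wx": 0, "wy": 0, "wz": 0, "grip": 4.2},
    {"dx": 0, "dy": 0, "dz": 0, "wx": 0, "wy": 0, "wz": 0, "grip": 4.7},
    {"dx": 0, "dy": 0, "dz": 0, "wx": 0, "wy": 0, "wz": 0, "grip": 5.2},
    {"dx": 0, "dy": 0, "dz": 0, "wx": 0, "wy": 0, "wz": 0, "grip": 6},
    {"dx": 0, "dy": 0, "dz": 0, "wx": 0, "wy": 0, "wz": 0, "grip": 6},
    {"dx": 0, "dy": 0, "dz": 1, "wx": 0, "wy": 0, "wz": 0, "grip": 6},
    {"dx": 0, "dy": 0, "dz": 3, "wx": 0, "wy": 0, "wz": 0, "grip": 6},
    {"dx": 0, "dy": 0, "dz": 4, "wx": 0, "wy": 0, "wz": 0, "grip": 6},
    {"dx": 0, "dy": 0, "dz": 5, "wx": 0, "wy": 0, "wz": 0, "grip": 6},
    {"dx": -3, "dy": -1, "dz": 4, "wx": 0, "wy": 0, "wz": 0, "grip": 6},
    {"dx": -5, "dy": -3, "dz": 0, "wx": 0, "wy": 0, "wz": 0, "grip": 6}
  ]
}}

```text
t: 23.92
ee_pos: [493.2, -2.1, 251.1]
orientation: [-3.134, -0.006, -1.028]
contact_force: [0.4, -0.9, 1.3]
width: 60.0
```

Call:
{"op": "send_rows", "data": {
  "plan": [
    {"dx": -3, "dy": -3, "dz": 0, "wx": 0, "wy": 0, "wz": 0, "grip": 6},
    {"dx": 0, "dy": 0, "dz": 0, "wx": 0, "wy": 0, "wz": 0, "grip": 6},
    {"dx": 0, "dy": 0, "dz": 0, "wx": 0, "wy": 0, "wz": 0, "grip": 6}
  ]
}}

```text
t: 24.3
ee_pos: [461.5, -31.9, 245.9]
orientation: [-3.14, -0.001, -1.03]
contact_force: [-0.4, 0.2, -0.2]
width: 59.8
```

```bash
python3 - <<'E'
from h import *
o=ctrl.get_obs(); print(o['ee_pos'],o['width'],o['t'])
c=snap("wrist","w7.png"); W=cloud(c); Z=W[...,2]; r=np.hypot(W[...,0]-571,W[...,1]-37.4)
k=(r<50)&(Z>82)&(Z<96); A=np.c_[W[k][:,:2]-[571,37],np.ones(k.sum())]
print('offcut plane',np.linalg.lstsq(A,Z[k],rcond=None)[0],cv2.minAreaRect(W[k][:,:2].astype(np.float32)))
k=(r<55)&(Z>62)&(Z<78);print('pan z',np.nanmedian(Z[k]))
for t in("lock_grip",): print([(np.round(q['position']),q['conf']) for q in ctrl.spot_point("wrist",t)[:2]])
E
```

```text
[461.5092916  -31.91778184 245.88015439] 59.83580165274995 24.3
offcut plane [9.13056850e-03 4.89108799e-03 9.01895880e+01] ((571.712646484375, 38.25102233886719), (44.93572235107422, 43.912750244140625), 30.019981384277344)
pan z 72.28179219643722
[(array([468.,  86.,  70.]), 0.56)]
```

View pics/w7.png

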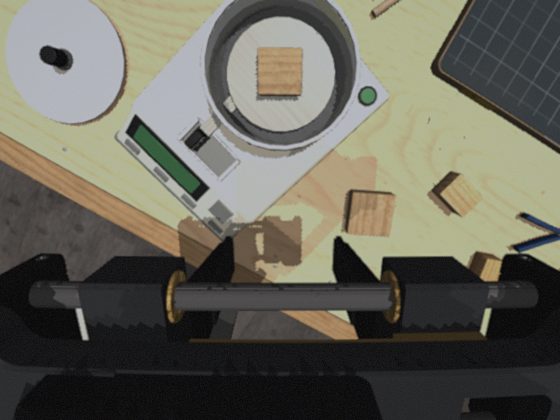

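The offcut lies flat in the middle of the pan (280,72). The lid is on the bench (65,58) and the grip is at the released end (197,137). I'll hand the job in.

```bash
python3 -c "
from bench import ctrl; print(ctrl.finish_job())"
```

```text
the job is handed in; nothing more can be done
None
```

I weighed the small offcut and handed the job in at about 24 s on the robot's clock; there was no verdict to see.

- **Lock:** I slid the grip until it met the end stop, where it resisted with 18 N and moved no further. It had moved about 30 mm rather than the full 35 mm. Its measured position fits the released stop, so it probably started a little off the locked one.
- **Lid:** I lifted it by the knob and set it on clear bench at about (458, 290) mm. The depth map shows it lying flat, knob up.
- **Offcut:** I took the 45 x 45 x 18 mm square; its look-alike measured 60 x 60 x 25 mm. It lies within about 1.5 mm of the pan's centre, tilted less than 0.01 rad. The pan's depth reading suggests it sank by about 1 mm, but that is within the camera's error.

The fingers were clear of everything at hand-in, and the last picture shows no sign of other things having moved. I did not measure the other offcuts, the sanding block or the stamp again at the end. The first move call was refused because fields were missing, and nothing moved on that call. No final check failed or disagreed.

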